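# Index the boring table to its second station and clamp it

## Task

Turn the small indexing table on to its second station for the next hole to be bored: draw the sprung index pin up by its black knob, swing the table anticlockwise (seen from above) and let the pin spring fully home in the bush of the next shoe, feeling for the bush rather than forcing the pin. Then swing the red-balled clamp lever clockwise until the clamp grips the table firmly, without heaving on it, and let go. Leave the auger bit, the felt pen and the standing bolt as they are.

Things in the scene. Friction and masses are not known exactly. Their poses are not given: they have to be found in the camera images.
- base: Green cast base of the indexing table: disc 224 mm across, 16 mm thick, fixed to the bench. Origin on the table's upright turning axis, at bench height; z up. Angles in these texts are about this axis, anticlockwise seen from above, from the base's x axis. The index pin moves on a circle of 90 mm radius: first bush at 190 degrees, second bush at 235 give or take 6.
- bush1 (a point): Mouth of the first bush, 30 mm above the bench: 9.5 mm bore, brass rim, in the middle of an index shoe, an arc plate 4 mm thick, 23 mm wide and 34 degrees long on the steel quadrant (top 26 mm above the bench). The second shoe is alike and as high, but adjustable: it is not measured, its bush must be seen or felt for; pin tip and shoe meet anywhere from 223 to 246 degrees.
- table_top (a point): Centre of the steel turning table's top, 40 mm above the bench; the table is 140 mm across. On it a pine block 76 x 120 x 38 mm, held by a stud and nut that reach 105 mm above the bench. An arm 28 mm wide (top 50 mm) runs out over the quadrant to the round plunger housing on the pin's axis: 25 mm across, from 37 to 58 mm above the bench.
- table (a joint): Turn of the table, rad, anticlockwise from above positive; 0 = pin at the first bush. Stops at -0.45 and 1.5. It turns with about 1 N at the knob once the pin is out, 2 to 6 N with the pin riding on a shoe.
- index_pin (a joint): How far the pin is drawn up, m: 0 = fully home in a bush, 0.013 = its tip rides on a shoe, 0.009 = it stands on the bare quadrant between the shoes (and then catches on the edge of the next shoe), 0.019 = upper stop. The knob moves with it. A spring pushes it down with 6.6 N when home, 9.5 N at 0.013: let go over a bush, it drops home by itself.
- knob (a point): Middle of the black knob of the index pin: an upright cylinder 27 mm across and 28 mm tall on the pin's axis, 90 mm from the table's axis and 78.5 mm above the bench with the pin home; its underside is then 6 mm above the plunger housing. It is fixed to the pin and to the table's turning. Take it from above and draw it straight up.
- pin_nose: The steel index pin, 8 mm thick, round-ended, seen below the plunger housing. Origin on its axis, 43.5 mm above its tip. Riding on a shoe it presses with about 10 N, snapping down on one with up to 40 N. Over 70 N on it (turning the table against a seated pin, ramming it down) bruises it.
- clamp_lever (a joint): Turn of the clamp lever, rad, clockwise from above positive. Slack at the start, at -0.3 to -0.05. Its eccentric meets the table's rim somewhere between 0.1 and 0.55, not the same each time, and grips firmly 0.1 to 0.25 further on. Limits -0.35 and 1.35. It stays where it is left, but for a spring-back of some 0.05.
- lever_ball (a point): Centre of the red ball (26 mm) on the clamp lever, 52 mm above the bench, 65 mm from the lever's upright axis; that axis is 84 mm from the table's axis, at 130 degrees; at joint 0 the lever points towards 150 degrees. Slack, it takes 4 to 6 N to move the ball; once it bites, the force rises by 3 to 5 N per 10 mm. Pushed up to 10 or 11 N it is firm; heaved on with over 13 N it is strained.
- cam: The steel eccentric under the lever's hub that presses on the table's rim. Origin on the lever's axis, 39 mm above the bench. Firm: more than 15 N on the rim; over 120 N strains it.
- auger_bit: Auger bit, 206 mm long, lying on the bench to the right of the base; to be left alone. Origin under its middle.
- marker: White felt pen with a green cap, 135 mm long, 17 mm thick, lying on the bench in front of the base; to be left alone. Origin under its middle.
- bolt_m14: Steel bolt, 84 mm tall, 26 mm across its head, standing on its head on the bench right of the knob's way, about 170 mm from the table's axis; to be left standing. Origin under its middle.

How it is judged:
By the outcome, as a careful person would: the job done as asked, in the order asked, and still so for the second after the job is handed in, with the robot touching nothing.
It also fails if it takes over 58 s, if anything falls off the work surface, if the arm or the gripper's body presses on something with over 40 N, if the wrist force passes 120 N, or if a joint passes its speed limit or range.

## Robot

A 6-joint arm with a two-finger parallel gripper is mounted at the origin on a cart in front of the work surface, level with it; the furniture and walls round the work are solid. World frame = base frame: x ahead of the robot, y to its left, z up, the work surface at z = 0. Lengths are in mm, angles in rad, forces in N, time in s.
With the tool pointing down it reaches from about 250 to 775 mm from the base axis. Payload 4 kg.
Tool frame: the origin (TCP) lies at the very end of the fingers, on their centre line; the grasp point (between the pads) lies 19 mm behind it (ctrl.pinch_z is the distance from the TCP to the grasp point, in mm); z points along the fingers, y is the line along which they close (so a half turn about z gives the same grasp; the last joint's range is limited). The gripper opens to 85 mm and grips with 20 to 120 N. Pads are 22 mm wide; open, the fingers measure 114 mm over their backs; the gripper's body (76 mm by 85 mm) begins 54 mm behind the grasp point. The pads swing forward as they close: fully open they stand 13 mm farther back than shut.
Start: joints at [-1.268, 0.087, 1.371, -0, 1.684, -0.103], TCP at [217.113, -505.351, 231.341] pointing down, gripper open.
Joint ranges: [-3.1, 3.1], [-0.76, 2.03], [0.27, 2.55], [-1.08, 4.22], [0.17, 2.65], [-2.57, 2.57]. Speed limits (rad/s): [2.79, 2.79, 3.14, 3.14, 3.14, 3.14].

## Interface

Orientations are given as a unit quaternion [x, y, z, w].
In Python, from plant import sensors, cams, ctrl gives the robot as it stands.
- The arm moves only by the tool step_arm, never from a script. Its argument "plan" is a list of rows, each an object with "angular": the turn, a rotation vector about the tool's x, y, z in rad, a list of three; "xyz": the shift along the tool's x, y, z in m, a list of three; "claw": the closure, from 0 (fully open) to 1 (shut). In form: [{"angular": [rx, ry, rz], "xyz": [x, y, z], "claw": claw}, ...]. A call has 1 to 20 rows; each row shifts and turns the commanded pose from where the row before left it, along the tool's axes as they then stand; what a row does not reach is not made up. A row lasts 1/8 s, in which the tool goes at most 62.5 mm and 10.7 degrees, less where a joint would pass 70% of its speed; a pose out of reach is approached as far as the arm can. A call with a gripper value outside its range is refused whole. The fingers move at their own pace and stop on an object; "force" is the grip in N (left out, the last holds). Time passes only in rows, so rows that do not move let the fingers close. It gives the time, the measured TCP pose, the force, the opening and the grip force at its end, in the units of the state.
- sensors.state(): the state, without advancing time (a new reading comes with each control period).
- cams.read_camera(name): name is "scene" or "top" or "wrist"; returns the picture (480x640x3 uint8, blue, green, red); there is no depth.
- cams.calibration(name): a dict with "mtx" (3x3 intrinsics, pixels), "rvec" (rotation vector, rad) and "tvec" (3), from world to camera coordinates, as OpenCV has them; the wrist camera has in their place "tool_from_camera" (4x4, takes a point from camera to tool coordinates, whose origin is the TCP and whose axes are the flange's). Camera axes: x right, y down, z forward; pixel columns grow to the right and rows downward; lengths in mm; the calibration is good to about 2 mm. A picture is of the moment at which its call begins: read the wrist's pose just before it. calibration takes no time and is no camera call.
- ctrl.finish_job(): hands the job in; it is judged then, once.
The state is a dict: "t": time; "joint_pos": joint angles; "qvel": joint speeds; "tau": joint torques, N m; "tcp_pos": TCP position; "ee_rot": TCP orientation; "force": force on the tool from outside, world axes, zero at the start; "ft_torque": the same for the moment, N m; "opening": opening from 0.0 (shut) to 1.0 (fully open); "grip_force": force on a finger pad.
Only numpy, scipy, OpenCV 4.12 (cv2) and the standard library are available. Lean on these libraries where they do the work, as an engineer would, in place of code of your own. Each camera call takes 0.05 s, during which the arm holds its last target. There are 200 camera calls.

## Working session

There is one attempt and no reset: what is moved stays moved. The work goes in short steps, Python scripts to look and compute and a tool call to move; the robot and the scene stay as the last step left them, time stands still between calls to the robot, and variables do not carry over. Pictures are saved under pics/ and viewed, at most 10 in all, crops included, and the job is handed in when it is done.

Besides the shell and the picture viewer there is one more tool, called after "Emit:" as name(argument=value, ...) on one line, values as JSON. step_arm: Moves the arm, as the interface text tells. Its arguments: {"type":"object","properties":{"plan":{"type":"array"},"force":{"type":"number"}},"required":["plan"]}

```bash
ls; mkdir -p pics; python3 - <<'E'
from plant import sensors, cams, ctrl
import cv2
print(sensors.state(), ctrl.pinch_z)
for n in("scene","top"):
    print(n,cams.calibration(n)); cv2.imwrite(f"pics/{n}0.png",cams.read_camera(n))
print(cams.calibration("wrist"))
E
```

```text
pics
{'t': 0.0, 'joint_pos': array([-1.26810099e+00,  8.79819231e-02,  1.37229123e+00, -2.79193238e-05,
        1.68358004e+00, -1.03128180e-01]), 'qvel': array([-9.61974985e-05,  5.97011282e-04, -4.11769139e-05,  1.01576482e-03,
        4.90943053e-04,  9.44171556e-04]), 'tau': array([ 1.03668590e-04, -3.51862371e+01, -3.13275826e+01,  4.05910816e-05,
        1.07666122e-02, -1.03668805e-05]), 'tcp_pos': array([ 216.94930573, -504.85752582,  230.10564263]), 'ee_rot': array([ 9.79483635e-01,  2.01520548e-01, -1.26399246e-04, -1.12326773e-03]), 'force': array([-0.50833639,  0.23062875,  0.9221343 ]), 'ft_torque': array([-0.02761915, -0.03411676, -0.01383896]), 'grip_force': 0.0, 'opening': 1.002757667120664} 18.700000000000003
scene {'mtx': array([[509.55158294,   0.        , 325.55114865],
       [  0.        , 509.55158294, 245.85933195],
       [  0.        ,   0.        ,   1.        ]]), 'rvec': array([ 1.98004649, -0.70267703,  0.4000678 ]), 'tvec': array([-612.84494039,   99.25428765,  866.88635274])}
top {'mtx': array([[451.71668382,   0.        , 312.37628106],
       [  0.        , 451.71668382, 237.18749404],
       [  0.        ,   0.        ,   1.        ]]), 'rvec': array([ 2.16343619, -2.18329965,  0.09158469]), 'tvec': array([-381.03899813,  511.06234704,  896.62784946])}
{'mtx': array([[418.51604798,   0.        , 316.52264977],
       [  0.        , 418.51604798, 240.28423879],
       [  0.        ,   0.        ,   1.        ]]), 'tool_from_camera': array([[ 1.00403537e-03, -9.58777706e-01, -2.84155420e-01,
         7.12743564e+01],
       [ 9.99998993e-01,  6.77755157e-04,  1.24656369e-03,
        -4.35566042e-01],
       [-1.00258967e-03, -2.84156386e-01,  9.58777421e-01,
        -1.41526319e+02],
       [ 0.00000000e+00,  0.00000000e+00,  0.00000000e+00,
         1.00000000e+00]])}
```

View pics/top0.png

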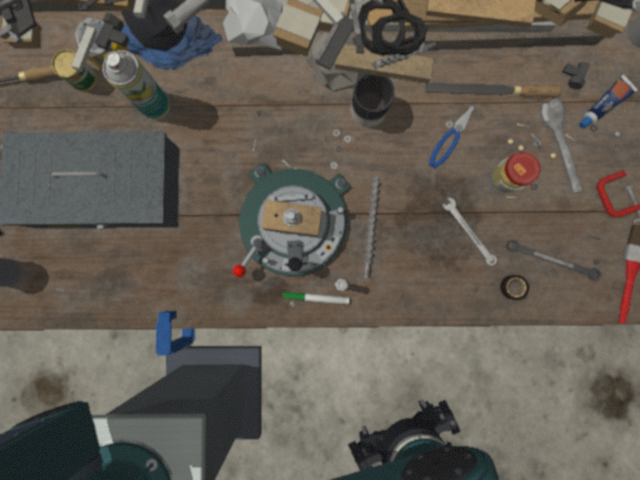

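View pics/scene0.png

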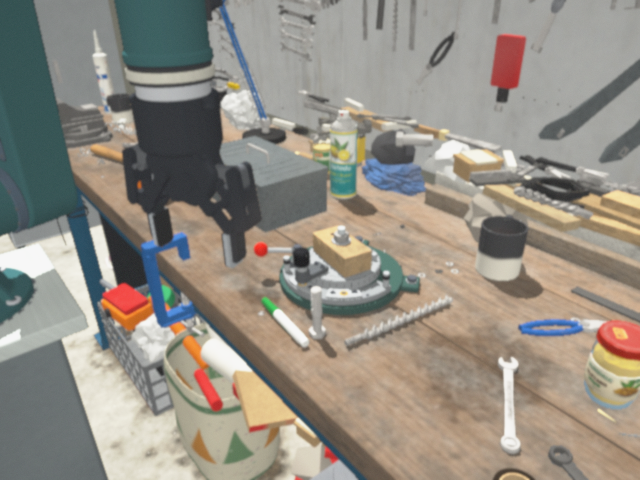

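The top view shows the base around (294,221), the knob at (295,264), the red ball at (239,271) and the bolt at (341,285). The pen is at (316,298) and the auger at (373,228). In the scene view the knob is at (300,257) and the ball at (261,249).

```bash
cat > h.py <<'E'
import numpy as np, cv2
from scipy.spatial.transform import Rotation as R
from plant import sensors, cams, ctrl
def cam(n, st=None):
    c=cams.calibration(n); K=c["mtx"]
    if n=="wrist":
        T=np.eye(4); T[:3,:3]=R.from_quat(st["ee_rot"]).as_matrix(); T[:3,3]=st["tcp_pos"]
        M=T@c["tool_from_camera"]; return K,M[:3,:3].T,M[:3,3]
    r=cv2.Rodrigues(c["rvec"])[0]; return K,r,-r.T@c["tvec"]
def ray(C,uv):
    K,r,o=C; d=r.T@np.linalg.inv(K)@np.array([*uv,1.]); return o,d/np.linalg.norm(d)
def onplane(C,uv,z):
    o,d=ray(C,uv); return o+d*(z-o[2])/d[2]
def tri(C1,a,C2,b):
    o,d=ray(C1,a);p,e=ray(C2,b)
    s=np.linalg.lstsq(np.c_[d,-e],p-o,rcond=None)[0]
    x,y=o+s[0]*d,p+s[1]*e; return (x+y)/2,np.linalg.norm(x-y)
def proj(C,P):
    K,r,o=C; q=K@(r@(np.asarray(P,float)-o)); return q[:2]/q[2]
def blob(m,near=None):
    n,l,s,c=cv2.connectedComponentsWithStats(m.astype(np.uint8))
    return sorted([(int(s[i,4]),c[i].round(1).tolist(),s[i,:4].tolist()) for i in range(1,n) if s[i,4]>15],reverse=True)
E
python3 - <<'E'
from h import *
T,S=cam("top"),cam("scene")
t=cv2.imread("pics/top0.png").astype(int); s=cv2.imread("pics/scene0.png").astype(int)
red=lambda i:(i[...,2]>130)&(i[...,1]<70)&(i[...,0]<70)
def win(m,x0,x1,y0,y1):
    o=np.zeros_like(m);o[y0:y1,x0:x1]=m[y0:y1,x0:x1];return blob(o)
rt=win(red(t),220,260,255,290);rs=win(red(s),245,275,235,262);print(rt[:2],rs[:2])
kt=win(t.max(2)<45,280,312,250,280);ks=win(s.max(2)<45,285,315,240,272);print(kt[:2],ks[:2])
print("ball",tri(T,rt[0][1],S,rs[0][1]),onplane(T,rt[0][1],52))
if kt and ks: print("knob",tri(T,kt[0][1],S,ks[0][1]),onplane(T,kt[0][1],84))
g=(t[...,1]>t[...,2]*1.4)&(t[...,1]>t[...,0]*1.02)&(t[...,1]<110)
m=np.zeros_like(g);m[160:282,230:360]=g[160:282,230:360]
ys,xs=np.nonzero(m);c=cv2.minEnclosingCircle(np.c_[xs,ys].astype(np.float32));print(c,len(xs))
w=(t.min(2)>0)
print("nut",onplane(T,(292,216),105))
for n,uv in dict(bolt=(341,285)).items(): print(n,onplane(T,uv,84))
print("pen",onplane(T,(284,296),8),onplane(T,(350,300),8))
# base ellipse via hull
h=cv2.convexHull(np.c_[xs,ys].astype(np.float32)); P=np.array([onplane(T,p[0],16)[:2] for p in h]); print(cv2.minEnclosingCircle(P.astype(np.float32)))
cv2.imwrite("pics/c0.png",np.hstack([cv2.resize(t[200:290,225:365].astype(np.uint8),None,fx=5,fy=5,interpolation=2)]))
E
```

```text
[(97, [237.5, 270.4], [233, 265, 10, 12])] [(113, [260.5, 249.5], [255, 244, 12, 12])]
[(116, [295.3, 263.7], [288, 258, 15, 13])] [(121, [300.8, 260.4], [295, 255, 13, 11])]
ball (array([ 442.21364501, -239.46965941,   51.02251664]), np.float64(2.7429502220738087)) [ 441.04529693 -238.88378257   52.        ]
knob (array([ 452.13265107, -352.83770596,   76.01151222]), np.float64(0.5527808847521308)) [ 452.11147823 -353.33915317   84.        ]
((297.5506286621094, 215.8295440673828), 58.272735595703125) 325
nut [ 539.95573454 -348.6015012   105.        ]
bolt [ 411.41634694 -438.88668524   84.        ]
pen [ 388.84174262 -326.65268073    8.        ] [ 379.58533237 -461.14360636    8.        ]
((552.9374389648438, -356.0402526855469), 119.86648559570312)
```

View pics/c0.png

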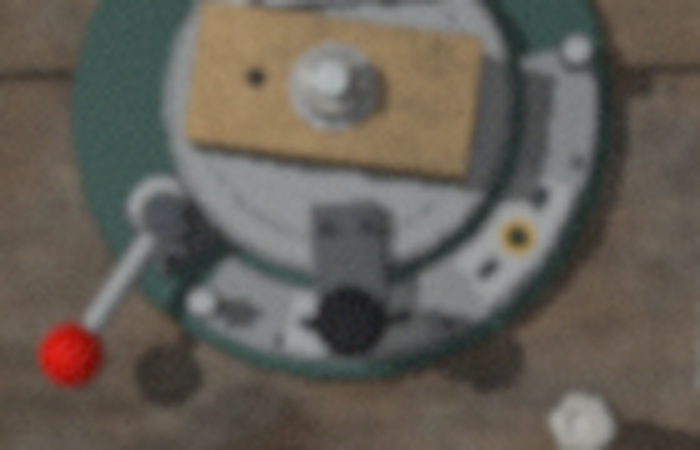

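The crop shows the brass-rimmed second bush at top-image pixel (328,247). The knob is at (295,264), the lever hub at (258,242), and the nut is over the axis.

```bash
python3 - <<'E'
from h import *
T,S=cam("top"),cam("scene")
t=cv2.imread("pics/top0.png").astype(int)
o=(t[...,2]>t[...,0]+45)&(t[...,2]>110);m=np.zeros_like(o);m[240:256,320:337]=o[240:256,320:337]
b=blob(m);print(b)
B=onplane(T,b[0][1] if b else (328.4,247.2),30)
K=tri(T,(295.3,263.7),S,(300.8,260.4))[0]; N=onplane(T,(292,215.6),105); H=onplane(T,(225+33,242),48)
bt=tri(T,(341,284.5),S,(316,289))
print("bush",B,"hub",H,"bolt",bt)
from scipy.optimize import least_squares as ls
u=lambda a:np.array([np.cos(a),np.sin(a)])
ball=np.array([441.6,-239.2])
def f(p):
    A=p[:2];ph=p[2];r=np.radians
    hub=A+84*u(ph+r(130))
    return np.r_[A+90*u(ph+r(190))-K[:2],(A-N[:2]),A+90*u(ph+p[3])-B[:2],(hub-H[:2]),(np.linalg.norm(hub-ball)-65)]
q=ls(f,[540,-350,0,r if (r:=np.radians(235)) else 0]);A=q.x[:2];ph=q.x[2]
print(A,np.degrees(q.x[2:]),q.fun.round(1))
hub=A+84*u(ph+np.radians(130));v=ball-hub
print("knob",A+90*u(ph+np.radians(190)),"bush",A+90*u(ph+q.x[3]),"hub",hub,"lever ang",np.degrees(ph)+150-np.degrees(np.arctan2(v[1],v[0])))
print("knob world ang",np.degrees(ph)+190)
E
```

```text
[(25, [328.2, 247.0], [325, 244, 7, 7])]
bush [ 486.71766064 -417.3691464    30.        ] hub [ 496.68083646 -278.37954474   48.        ] bolt (array([ 413.6576342 , -440.05469065,   81.18299307]), np.float64(3.354139671711998))
[ 541.74681767 -347.72342966] [ -6.70336198 238.39004548] [-0.2 -0.1  1.   0.9 -0.8 -1.  -1.   0.9  1.2]
knob [ 451.89575033 -352.89891984] bush [ 485.95029074 -418.34033686] hub [ 495.63302067 -277.51290533] lever ang -1.3642559103236067
knob world ang 183.29663801552516
```

Emit:
step_arm(plan=[{"angular": [0, 0, 0.175], "xyz": [0, 0, 0], "claw": 0}, {"angular": [0, 0, 0.174], "xyz": [0, 0, 0], "claw": 0}, {"angular": [0, 0, 0], "xyz": [0.0348, -0.0197, 0.012], "claw": 0}, {"angular": [0, 0, 0], "xyz": [0.0348, -0.0197, 0.012], "claw": 0}, {"angular": [0, 0, 0], "xyz": [0.0348, -0.0197, 0.012], "claw": 0}, {"angular": [0, 0, 0], "xyz": [0.0348, -0.0197, 0.012], "claw": 0}, {"angular": [0, 0, 0], "xyz": [0.0348, -0.0197, 0.012], "claw": 0}, {"angular": [0, 0, 0], "xyz": [0.0348, -0.0197, 0.012], "claw": 0.3}, {"angular": [0, 0, 0], "xyz": [0.0348, -0.0197, 0.012], "claw": 0.3}, {"angular": [0, 0, 0], "xyz": [0, 0, 0], "claw": 0.3}])

```text
t: 1.35
tcp_pos: [453.5, -351.4, 145.1]
ee_rot: [1.0, 0.03, -0.001, -0.002]
force: [-0.5, 0.1, 0.4]
opening: 0.701
grip_force: 0.0
```

```bash
python3 - <<'E'
from h import *
st=sensors.state();im=cams.read_camera("wrist");cv2.imwrite("pics/w1.png",im)
C=cam("wrist",st);print(st["tcp_pos"],st["opening"],st["t"],st["force"],R.from_quat(st["ee_rot"]).as_matrix())
for P in [(452,-353,92),(486,-418,30),(541,-348,105),(441.6,-239.2,52)]: print(P,proj(C,P))
E
```

```text
[ 453.46777528 -351.37106019  145.06229859] 0.7007287739185513 1.35 [-0.4674516   0.11858935  0.44677681] [[ 0.99814565  0.0608132  -0.0026492 ]
 [ 0.0608216  -0.99814348  0.00321444]
 [-0.00244881 -0.00336961 -0.99999132]]
(452, -353, 92) [319.63445097 269.3839634 ]
(486, -418, 30) [427.93530567 188.42360596]
(541, -348, 105) [321.52563309  73.88420962]
(441.6, -239.2, 52) [125.52501009 250.6216606 ]
```

View pics/w1.png

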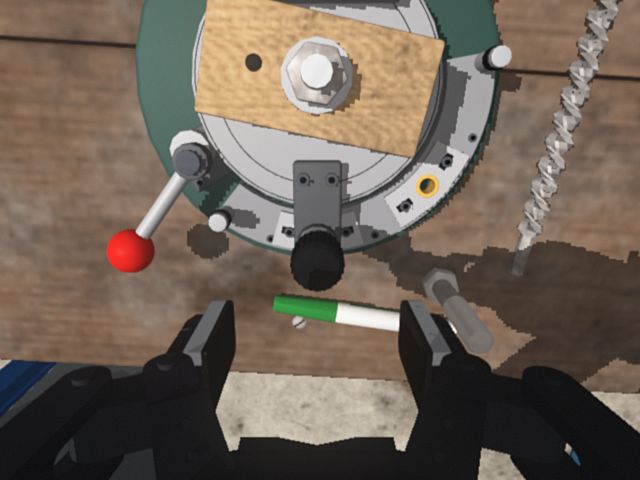

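The wrist view shows the knob's top at about (319,268), the brass bush at (427,185), the stud at (318,70) and the ball at (130,251). All of these sit within a few pixels of the projected points.

```bash
python3 - <<'E'
from h import *
im=cv2.imread("pics/w1.png").astype(int);st=sensors.state();C=cam("wrist",st)
k=im.max(2)<45; m=np.zeros_like(k);m[225:300,280:355]=k[225:300,280:355];print(blob(m)[:2])
o=(im[...,2]>im[...,0]+80)&(im[...,2]>140);m=np.zeros_like(o);m[165:205,405:450]=o[165:205,405:450];b=blob(m)[0];print(b)
red=(im[...,2]>130)&(im[...,1]<70)&(im[...,0]<70);r=blob(red)[0];print(r)
print("knob",onplane(C,(319.5,266),92.5),"bush",onplane(C,b[1],30),"stud",onplane(C,(317,71),105),"ball",onplane(C,r[1],52),"hub",onplane(C,(192,160),60))
E
```

```text
[(2541, [317.4, 260.2], [291, 226, 53, 65]), (25, [345.6, 232.0], [343, 230, 6, 5])]
(298, [427.4, 185.5], [416, 174, 23, 23])
(1267, [126.0, 251.0], [107, 230, 38, 43])
knob [ 452.77114826 -354.2828386    92.5       ] bush [ 486.69155697 -419.33394703   30.        ] stud [ 541.22743002 -347.67861868  105.        ] ball [ 440.48659714 -240.62760301   52.        ] hub [ 497.08960271 -283.22063152   60.        ]
```

Emit:
step_arm(plan=[{"angular": [0, 0, 0], "xyz": [-0.001, 0.0022, 0.025], "claw": 0.3}, {"angular": [0, 0, 0], "xyz": [0, 0, 0.025], "claw": 0.4}, {"angular": [0, 0, 0], "xyz": [0, 0, 0.02], "claw": 0.5}, {"angular": [0, 0, 0], "xyz": [0, 0, 0.012], "claw": 0.5}, {"angular": [0, 0, 0], "xyz": [0, 0, 0], "claw": 0.55}, {"angular": [0, 0, 0], "xyz": [0, 0, 0], "claw": 0.6}])

```text
t: 2.15
tcp_pos: [451.4, -356.1, 66.0]
ee_rot: [1.0, 0.028, 0.0, -0.0]
force: [-0.2, 1.9, -0.8]
opening: 0.401
grip_force: 0.8
```

Emit:
step_arm(force=45, plan=[{"angular": [0, 0, 0], "xyz": [0, 0, 0], "claw": 0.65}, {"angular": [0, 0, 0], "xyz": [0, 0, 0], "claw": 0.7}, {"angular": [0, 0, 0], "xyz": [0, 0, 0], "claw": 0.75}, {"angular": [0, 0, 0], "xyz": [0, 0, 0], "claw": 0.8}, {"angular": [0, 0, 0], "xyz": [0, 0, 0], "claw": 0.8}])

```text
t: 2.78
tcp_pos: [451.3, -353.1, 66.6]
ee_rot: [1.0, 0.029, -0.001, -0.003]
force: [-3.4, 8.9, 5.4]
opening: 0.302
grip_force: 43.8
```

Emit:
step_arm(plan=[{"angular": [0, 0, 0], "xyz": [0.0005, -0.002, -0.006], "claw": 0.8}, {"angular": [0, 0, 0], "xyz": [0, 0, -0.006], "claw": 0.8}, {"angular": [0, 0, 0], "xyz": [0, 0, -0.004], "claw": 0.8}, {"angular": [0, 0, 0], "xyz": [0, 0, 0], "claw": 0.8}])

```text
t: 3.28
tcp_pos: [451.3, -353.7, 80.8]
ee_rot: [1.0, 0.029, -0.001, -0.001]
force: [-0.5, 2.1, -9.8]
opening: 0.298
grip_force: 44.9
```

Emit:
step_arm(plan=[{"angular": [0, 0, 0], "xyz": [0, 0, -0.002], "claw": 0.8}, {"angular": [0, 0, -0.105], "xyz": [0.0005, 0.0094, 0], "claw": 0.8}, {"angular": [0, 0, -0.105], "xyz": [0.0005, 0.0094, 0], "claw": 0.8}, {"angular": [0, 0, 0], "xyz": [0, 0, 0], "claw": 0.8}])

```text
t: 3.78
tcp_pos: [455.1, -372.8, 83.0]
ee_rot: [0.991, 0.132, -0.0, -0.0]
force: [0.7, 2.5, -11.2]
opening: 0.298
grip_force: 45.1
```

```bash
cat > a.py <<'E'
from h import *
st=sensors.state();A=np.array([541.5,-348]);d=st["tcp_pos"][:2]-A;M=R.from_quat(st["ee_rot"]).as_matrix()
print(st["tcp_pos"],"ang",np.degrees(np.arctan2(d[1],d[0]))%360,"r",np.hypot(*d),"toolx",np.degrees(np.arctan2(M[1,0],M[0,0])),"toolz",M[:,2],st["force"],st["ft_torque"],"Ft",M.T@st["force"],st["opening"])
E
python3 a.py
```

```text
[ 455.0653799  -372.8470327    83.04969349] ang 196.03815509975755 r 89.93507983479341 toolx 15.206396446454384 toolz [-1.35316426e-04  4.09373369e-04 -9.99999907e-01] [  0.67774508   2.47236567 -11.20480747] [ 0.19826182 -0.01947887  0.22844237] Ft [ 1.30276918 -2.20320659 11.20572684] 0.2979482113709127
```

Emit:
step_arm(plan=[{"angular": [0, 0, -0.105], "xyz": [0.0005, 0.0094, 0], "claw": 0.8}, {"angular": [0, 0, -0.105], "xyz": [0.0005, 0.0094, 0], "claw": 0.8}, {"angular": [0, 0, -0.105], "xyz": [0.0005, 0.0094, 0], "claw": 0.8}, {"angular": [0, 0, -0.105], "xyz": [0.0005, 0.0094, 0], "claw": 0.8}, {"angular": [0, 0, -0.105], "xyz": [0.0005, 0.0094, 0], "claw": 0.8}, {"angular": [0, 0, -0.035], "xyz": [0.0001, 0.0031, 0], "claw": 0.8}, {"angular": [0, 0, 0], "xyz": [0, 0, 0], "claw": 0.8}])

```text
t: 4.65
tcp_pos: [481.8, -414.7, 83.4]
ee_rot: [0.916, 0.401, 0.001, 0.0]
force: [4.9, 2.3, -11.1]
opening: 0.293
grip_force: 45.2
```

```bash
python3 a.py; python3 - <<'E'
from h import *
st=sensors.state();im=cams.read_camera("wrist");cv2.imwrite("pics/w2.png",im)
print(proj(cam("wrist",st),(486.7,-419.3,30)))
E
```

```text
[ 481.84512817 -414.65035677   83.37487465] ang 228.17011957255335 r 89.44816258790615 toolx 47.28329234571048 toolz [ 1.98431890e-03 -1.20149745e-04 -9.99998024e-01] [  4.91848807   2.29709026 -11.13286302] [ 0.28432488 -0.71281662 -0.11569056] Ft [ 5.01027769  2.0382594  11.14232488] 0.29291106702784375
[331.02777948 267.15057046]
```

View pics/w2.png

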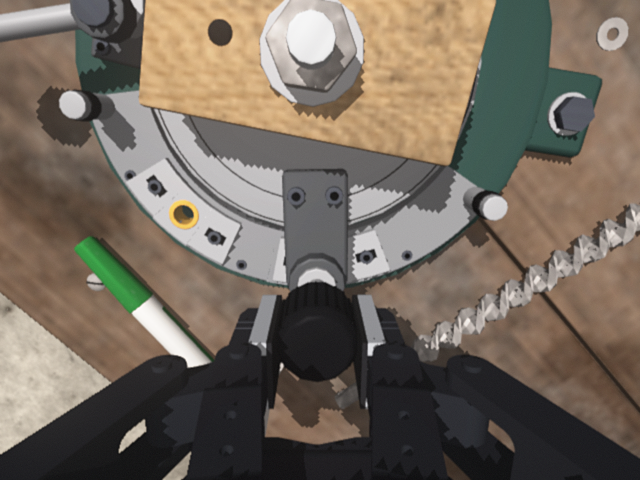

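The arm and knob are over the second shoe: its screw shows at (367,257), and the left-behind first bush is at (184,214). Next I set the pin on the shoe and slacken the grip, so the fingers only guide the knob.

Emit:
step_arm(plan=[{"angular": [0, 0, 0], "xyz": [-0.0005, 0, 0.0015], "claw": 0.8}, {"angular": [0, 0, 0], "xyz": [0, 0, 0.0015], "claw": 0.8}, {"angular": [0, 0, 0], "xyz": [0, 0, 0.001], "claw": 0.8}, {"angular": [0, 0, 0], "xyz": [0, 0, 0], "claw": 0.8}])

```text
t: 5.2
tcp_pos: [481.8, -414.7, 80.1]
ee_rot: [0.916, 0.401, 0.001, 0.001]
force: [6.1, 2.9, -10.6]
opening: 0.302
grip_force: 45.3
```

```bash
python3 a.py
```

```text
[ 481.77298743 -414.65926353   80.05166694] ang 228.13951117768266 r 89.50292422513044 toolx 47.31061107086161 toolz [ 3.17438979e-03 -7.57277345e-05 -9.99994959e-01] [  6.07330715   2.94623984 -10.58295786] [ 0.44835465 -0.86771574 -0.13462448] Ft [ 6.26124733  2.44122974 10.60196044] 0.30167726976879133
```

Emit:
step_arm(plan=[{"angular": [0, 0, 0], "xyz": [0.002, 0, 0.001], "claw": 0.8}, {"angular": [0, 0, 0], "xyz": [0, 0, 0], "claw": 0.69}, {"angular": [0, 0, 0], "xyz": [0, 0, 0], "claw": 0.65}, {"angular": [0, 0, 0], "xyz": [0, 0, 0], "claw": 0.65}])

```text
t: 5.7
tcp_pos: [482.5, -415.3, 81.1]
ee_rot: [0.916, 0.401, 0.0, 0.002]
force: [0.1, -0.1, 0.2]
opening: 0.351
grip_force: 0.0
```

```bash
python3 a.py
```

```text
[ 482.45701681 -415.31845099   81.14800589] ang 228.74697584749183 r 89.54243523863745 toolx 47.342595184807145 toolz [ 0.00270124 -0.00404375 -0.99998818] [ 0.05720869 -0.12227201  0.20837704] [ 0.04225746 -0.00214288 -0.05834334] Ft [-0.05139398  0.1259087  -0.2077256 ] 0.35106653700746704
```

Emit:
step_arm(plan=[{"angular": [0, 0, -0.0067], "xyz": [0, 0.0006, 0.003], "claw": 0.65}, {"angular": [0, 0, -0.0067], "xyz": [0, 0.0006, 0.003], "claw": 0.65}, {"angular": [0, 0, -0.0067], "xyz": [0, 0.0006, 0], "claw": 0.65}, {"angular": [0, 0, -0.0067], "xyz": [0, 0.0006, 0], "claw": 0.65}, {"angular": [0, 0, -0.0067], "xyz": [0, 0.0006, 0], "claw": 0.65}, {"angular": [0, 0, -0.0067], "xyz": [0, 0.0006, 0], "claw": 0.65}, {"angular": [0, 0, -0.0067], "xyz": [0, 0.0006, 0], "claw": 0.65}])

```text
t: 6.58
tcp_pos: [484.1, -415.5, 72.0]
ee_rot: [0.906, 0.423, -0.001, -0.002]
force: [-4.3, 5.1, 1.7]
opening: 0.347
grip_force: 3.1
```

```bash
python3 a.py
```

```text
[ 484.10505685 -415.48156339   71.98966548] ang 229.6179129397935 r 88.5886047832358 toolx 50.09076987537518 toolz [-0.00253048  0.0026136  -0.99999338] [-4.26868874  5.09531351  1.65696199] [ 0.77043684  0.658672   -0.01756306] Ft [ 1.17037576 -6.54931495 -1.63283208] 0.34689726076611627
```

Emit:
step_arm(plan=[{"angular": [0, 0, -0.0067], "xyz": [0, 0.0006, 0], "claw": 0.65}, {"angular": [0, 0, -0.0067], "xyz": [0, 0.0006, 0], "claw": 0.65}, {"angular": [0, 0, -0.0067], "xyz": [0, 0.0006, 0], "claw": 0.65}])

```text
t: 6.95
tcp_pos: [485.6, -416.7, 71.9]
ee_rot: [0.902, 0.432, -0.0, -0.001]
force: [-1.0, 0.9, -1.5]
opening: 0.349
grip_force: 0.3
```

```bash
python3 a.py
```

```text
[ 485.60850279 -416.7150518    71.88689402] ang 230.8757591044942 r 88.57549212124329 toolx 51.2495558369052 toolz [-0.00205891  0.00204603 -0.99999579] [-0.99503506  0.91957304 -1.52040491] [0.04222348 0.0100792  0.04626657] Ft [ 0.09386782 -1.34720131  1.52432867] 0.34948663911243427
```

Emit:
step_arm(plan=[{"angular": [0, 0, -0.0067], "xyz": [-0.0003, 0.0006, 0], "claw": 0.65}, {"angular": [0, 0, -0.0067], "xyz": [-0.0003, 0.0006, 0], "claw": 0.65}, {"angular": [0, 0, -0.0067], "xyz": [-0.0003, 0.0006, 0], "claw": 0.65}, {"angular": [0, 0, -0.0067], "xyz": [0, 0.0006, 0], "claw": 0.65}])

```text
t: 7.45
tcp_pos: [487.9, -420.1, 72.5]
ee_rot: [0.896, 0.444, 0.0, 0.0]
force: [-0.6, 0.0, 0.5]
opening: 0.347
grip_force: 0.4
```

```bash
python3 a.py
```

```text
[ 487.8930683  -420.07458567   72.50119588] ang 233.35922730799848 r 89.82454578817406 toolx 52.772765008220965 toolz [ 2.74980896e-04 -3.38735847e-04 -9.99999905e-01] [-0.58599049  0.04725686  0.45361086] [0.09573288 0.06526397 0.02356576] Ft [-0.31693012 -0.49498754 -0.45378796] 0.34669710329782083
```

Emit:
step_arm(plan=[{"angular": [0, 0, -0.006], "xyz": [0, 0.0005, 0], "claw": 0.65}, {"angular": [0, 0, -0.006], "xyz": [0, 0.0005, 0], "claw": 0.65}, {"angular": [0, 0, -0.006], "xyz": [0, 0.0005, 0], "claw": 0.65}])

```text
t: 7.82
tcp_pos: [488.8, -420.7, 72.4]
ee_rot: [0.892, 0.452, -0.0, -0.0]
force: [-0.0, 1.5, 0.7]
opening: 0.352
grip_force: 0.9
```

```bash
python3 a.py;  python3 - <<'E'
from h import *
im=cams.read_camera("scene")
cv2.imwrite("pics/s3.png",cv2.resize(im[220:330,240:400],None,fx=5,fy=5,interpolation=2))
E
```

```text
[ 488.81812797 -420.73961434   72.38270343] ang 234.08595826273364 r 89.81331267933311 toolx 53.80125532859283 toolz [-3.44953035e-04  1.52743807e-04 -9.99999929e-01] [-0.00620694  1.54377192  0.67064959] [0.23514776 0.21338512 0.00564041] Ft [ 1.24206294 -0.91698914 -0.6704116 ] 0.35247627802098114
```

View pics/s3.png

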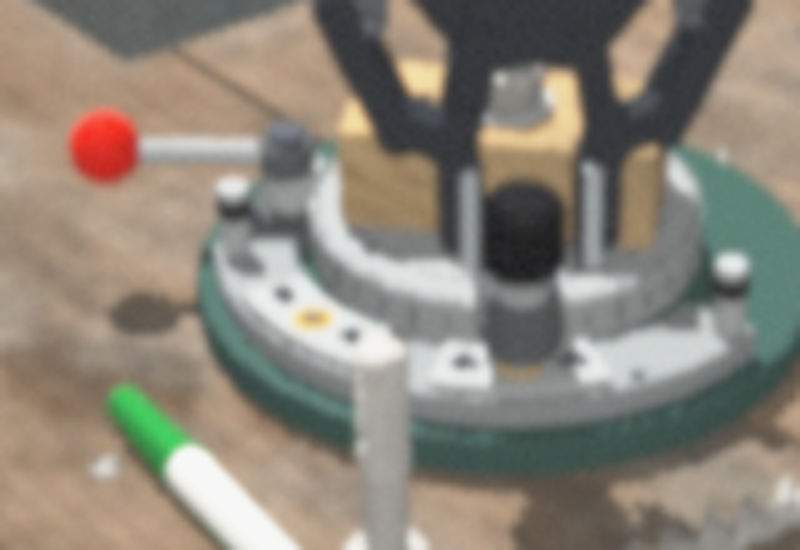

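The scene crop shows the knob low over the housing (y≈280, stem gap closed) with the brass rim directly beneath it at (520,370), so the pin seems to have dropped. I'll confirm with a gentle push.

Emit:
step_arm(plan=[{"angular": [0, 0, 0], "xyz": [0, 0.0015, 0], "claw": 0.65}, {"angular": [0, 0, 0], "xyz": [0, 0.0015, 0], "claw": 0.65}, {"angular": [0, 0, 0], "xyz": [0, 0, 0], "claw": 0.65}])

```text
t: 8.25
tcp_pos: [489.4, -421.3, 72.3]
ee_rot: [0.892, 0.452, -0.001, -0.003]
force: [-7.0, 4.5, 5.9]
opening: 0.348
grip_force: 4.2
```

```bash
python3 a.py
```

```text
[ 489.3834458  -421.26066737   72.34231275] ang 234.5725162946245 r 89.90695526334216 toolx 53.779929949204835 toolz [-0.0049623   0.00348888 -0.9999816 ] [-6.99683443  4.47410797  5.92017707] [ 0.88967497  1.13382445 -0.01747198] Ft [-0.52554154 -8.3241703  -5.86973813] 0.34821973513482257
```

The table only moves 0.7 mm against 8 N, so the pin is captured. Now I back off, open, rise and turn for the lever.

Emit:
step_arm(plan=[{"angular": [0, 0, 0], "xyz": [0, -0.004, 0], "claw": 0.6}, {"angular": [0, 0, 0], "xyz": [0, 0, 0], "claw": 0.45}, {"angular": [0, 0, 0], "xyz": [0, 0, 0], "claw": 0.4}, {"angular": [0, 0, 0], "xyz": [0, 0, -0.03], "claw": 0.4}, {"angular": [0, 0, 0], "xyz": [0, 0, -0.04], "claw": 0.4}, {"angular": [0, 0, 0], "xyz": [0, 0, -0.04], "claw": 0.4}, {"angular": [0, 0, -0.177], "xyz": [0, 0, 0], "claw": 0.4}, {"angular": [0, 0, -0.177], "xyz": [0, 0, 0], "claw": 0.4}, {"angular": [0, 0, -0.177], "xyz": [0, 0, 0], "claw": 0.4}, {"angular": [0, 0, -0.177], "xyz": [0, 0, 0], "claw": 0.4}, {"angular": [0, 0, -0.177], "xyz": [0, 0, 0], "claw": 0.4}, {"angular": [0, 0, -0.177], "xyz": [0, 0, 0], "claw": 0.4}, {"angular": [0, 0, -0.177], "xyz": [0, 0, 0], "claw": 0.4}, {"angular": [0, 0, -0.177], "xyz": [0, 0, 0], "claw": 0.4}, {"angular": [0, 0, -0.177], "xyz": [0, 0, 0], "claw": 0.4}, {"angular": [0, 0, 0], "xyz": [0, 0, 0], "claw": 0.5}])

```text
t: 10.25
tcp_pos: [488.3, -420.4, 182.3]
ee_rot: [0.301, 0.954, -0.0, 0.0]
force: [0.7, -0.5, 0.3]
opening: 0.496
grip_force: 0.0
```

```bash
python3 a.py;  python3 - <<'E'
from h import *
st=sensors.state();M=R.from_quat(st["ee_rot"]).as_matrix()
print("tool delta to above ball z160",M.T@(np.array([441,-240,160])-st["tcp_pos"]),st["joint_pos"])
im=cams.read_camera("scene")
cv2.imwrite("pics/s4.png",cv2.resize(im[220:330,240:400],None,fx=5,fy=5,interpolation=2))
E
```

```text
[ 488.32772629 -420.35885417  182.28466997] ang 233.69001799046387 r 89.79473519450289 toolx 144.9331363438866 toolz [ 3.74322082e-04 -3.22525278e-04 -9.99999878e-01] [ 0.67869162 -0.455215    0.33996734] [ 0.01164186 -0.00568149 -0.02338723] Ft [-0.8171996   0.01732809 -0.33956643] 0.4955391442736764
tool delta to above ball z160 [142.36976893 120.43029272  22.20878115] [-7.98716108e-01  3.10304245e-01  1.20548983e+00  4.32490248e-05
  1.62530637e+00 -1.75747783e+00]
```

View pics/s4.png

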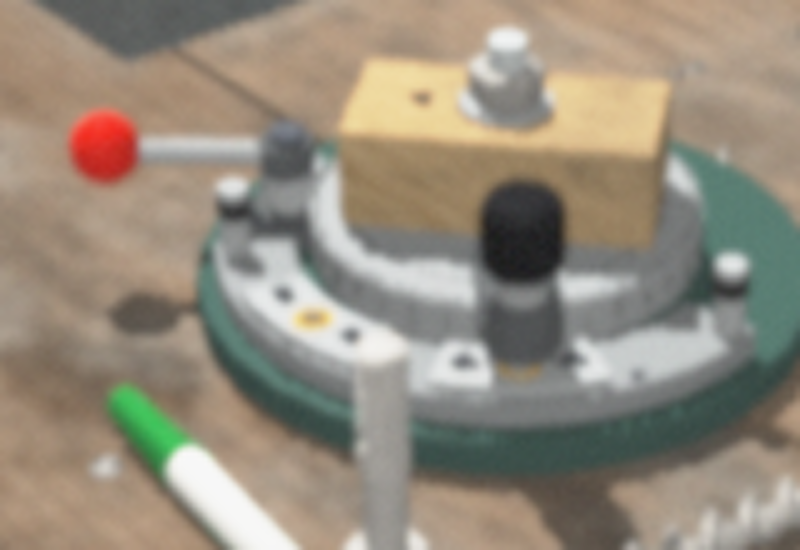

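Emit:
step_arm(plan=[{"angular": [0, 0, 0], "xyz": [0.0356, 0.0301, 0], "claw": 0.5}, {"angular": [0, 0, 0], "xyz": [0.0356, 0.0301, 0.005], "claw": 0.5}, {"angular": [0, 0, 0], "xyz": [0.0356, 0.0301, 0.01], "claw": 0.5}, {"angular": [0, 0, 0], "xyz": [0.0356, 0.0301, 0.01], "claw": 0.5}, {"angular": [0, 0, 0], "xyz": [0, 0, 0], "claw": 0.5}])

```text
t: 10.92
tcp_pos: [439.1, -236.9, 156.1]
ee_rot: [0.3, 0.954, 0.001, -0.001]
force: [0.6, -1.7, 0.6]
opening: 0.501
grip_force: 0.0
```

```bash
python3 - <<'E'
from h import *
S=cam("scene");print("knob top if home",proj(S,(487,-419.5,92.5)),"if riding",proj(S,(487,-419.5,105.5)))
s=cv2.imread("pics/s4.png").astype(int);m=s.max(2)<60;print(blob(m)[:2])
print("knob mid home",(proj(S,(487,-419.5,78.5))-[240,220])*5)
st=sensors.state();im=cams.read_camera("wrist").astype(int);C=cam("wrist",st)
red=(im[...,2]>130)&(im[...,1]<70)&(im[...,0]<70);r=blob(red)[0];B=onplane(C,r[1],52)
M=R.from_quat(st["ee_rot"]).as_matrix();print(st["tcp_pos"],r,"ball",B,"tool d",M.T@(B-st["tcp_pos"]))
im=im.astype(np.uint8);cv2.imwrite("pics/w5.png",im)
E
```

```text
knob top if home [343.72906227 260.74186808] if riding [343.78456913 253.54822412]
[(6066, [522.5, 235.9], [483, 189, 79, 93]), (114, [727.9, 290.2], [715, 286, 27, 8])]
knob mid home [518.3512771  241.81594163]
[ 439.07124367 -236.94527816  156.14975127] (1282, [314.1, 248.0], [295, 228, 40, 41]) ball [ 441.56180707 -241.26810072   52.        ] tool d [ -4.79976981  -2.16029751 104.13623632]
```

View pics/w5.png

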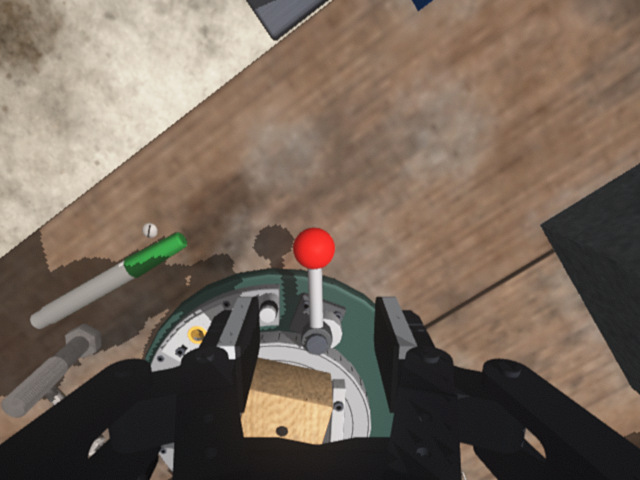

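The wrist view shows the ball at (314,248) with the lever running straight down to the hub at (316,340), so the fingers are aligned to straddle it. I'll recheck the knob height with identical masks while descending.

Emit:
step_arm(plan=[{"angular": [0, 0, 0], "xyz": [-0.005, -0.002, 0.03], "claw": 0.5}, {"angular": [0, 0, 0], "xyz": [0, 0, 0.03], "claw": 0.5}, {"angular": [0, 0, 0], "xyz": [0, 0, 0.03], "claw": 0.5}, {"angular": [0, 0, 0], "xyz": [0, 0, 0.025], "claw": 0.5}, {"angular": [0, 0, 0], "xyz": [0, 0, 0], "claw": 0.55}, {"angular": [0, 0, 0], "xyz": [0, 0, 0], "claw": 0.6}, {"angular": [0, 0, 0], "xyz": [0, 0, 0], "claw": 0.6}])

```text
t: 11.85
tcp_pos: [444.5, -245.6, 44.1]
ee_rot: [0.301, 0.954, -0.001, 0.002]
force: [-0.5, -0.5, 0.7]
opening: 0.4
grip_force: 0.0
```

```bash
cat > b.py <<'E'
from h import *
st=sensors.state();M=R.from_quat(st["ee_rot"]).as_matrix();H=np.array([495.1,-278]);d=st["tcp_pos"][:2]-H
print(st["t"],st["tcp_pos"].round(1),"lever ang",np.degrees(np.arctan2(d[1],d[0])),"r",np.hypot(*d),"toolx",np.degrees(np.arctan2(M[1,0],M[0,0])),"Ft",(M.T@st["force"]).round(2),st["opening"],st["grip_force"])
E
python3 b.py; python3 - <<'E'
from h import *
S=cam("scene")
a=cv2.imread("pics/scene0.png"); 
a5=cv2.resize(a[220:330,240:400],None,fx=5,fy=5,interpolation=2).astype(int); s=cv2.imread("pics/s4.png").astype(int)
for im,P in((a5,(452.3,-353.5,78.5)),(s,(487,-419.5,78.5))):
    m=im.max(2)<60; m[:, :200]=0; print(blob(m)[:3],(proj(S,P)-[240,220])*5)
E
```

```text
11.85 [ 444.5 -245.6   44.1] lever ang 147.34153356937708 r 60.058483420250894 toolx 145.01369859333283 Ft [ 0.09 -0.69 -0.68] 0.4002455724472252 0.0
[(4892, [306.8, 195.9], [269, 148, 74, 87]), (32, [724.1, 290.2], [717, 288, 16, 5])] [306.20035257 196.03085722]
[(6066, [522.5, 235.9], [483, 189, 79, 93]), (114, [727.9, 290.2], [715, 286, 27, 8]), (40, [239.1, 212.0], [234, 210, 11, 5])] [518.3512771  241.81594163]
```

```bash
python3 - <<'E'
from h import *
a=cv2.imread("pics/scene0.png")[240:300,280:330]
s=cv2.resize(cv2.imread("pics/s4.png"),(160,110),interpolation=cv2.INTER_AREA)[28:88,80:130]
f=lambda i:cv2.convertScaleAbs(cv2.resize(i,(390,468),interpolation=2),alpha=1.6,beta=20)
cv2.imwrite("pics/cmp.png",np.hstack([f(a),f(s)]))
E
```

```text
(no output)
```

View pics/cmp.png

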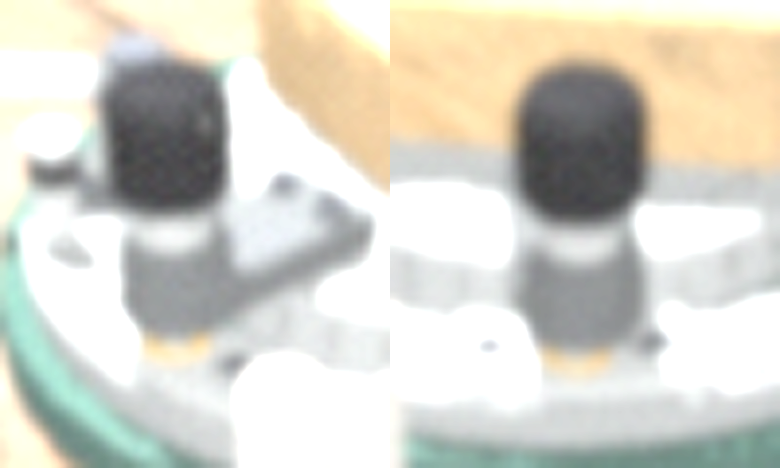

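Knob underside to brass rim is 135 px in both pictures, with the same gap at the first bush (left) and now (right), so the pin is fully home. Now the lever.

Emit:
step_arm(plan=[{"angular": [0, 0, 0], "xyz": [0.003, 0, 0.006], "claw": 0.6}, {"angular": [0, 0, 0.031], "xyz": [0, 0.002, 0], "claw": 0.6}, {"angular": [0, 0, 0.031], "xyz": [0, 0.002, 0], "claw": 0.6}, {"angular": [0, 0, 0.031], "xyz": [0, 0.002, 0], "claw": 0.6}, {"angular": [0, 0, 0.031], "xyz": [0, 0.002, 0], "claw": 0.6}])

```text
t: 12.48
tcp_pos: [445.4, -237.6, 36.4]
ee_rot: [0.36, 0.933, -0.002, -0.0]
force: [-2.5, -4.3, -0.0]
opening: 0.402
grip_force: 2.6
```

```bash
python3 b.py
```

```text
12.475 [ 445.4 -237.6   36.4] lever ang 140.89723721305756 r 64.1023626343851 toolx 137.84985108846018 Ft [-0.99 -4.87  0.02] 0.4017498249504339 2.6350416988134384
```

Emit:
step_arm(plan=[{"angular": [0, 0, 0.031], "xyz": [0, 0.002, 0], "claw": 0.6}, {"angular": [0, 0, 0.031], "xyz": [0, 0.002, 0], "claw": 0.6}, {"angular": [0, 0, 0.031], "xyz": [0, 0.002, 0], "claw": 0.6}])

```text
t: 12.85
tcp_pos: [449.0, -233.5, 36.4]
ee_rot: [0.403, 0.915, -0.002, -0.0]
force: [-3.8, -4.5, -0.1]
opening: 0.398
grip_force: 2.8
```

```bash
python3 b.py
```

```text
12.85 [ 449.  -233.5   36.4] lever ang 135.9542871215583 r 64.07558840538364 toolx 132.48955698729625 Ft [-0.79 -5.82  0.07] 0.3979972309003345 2.769436240196228
```

Emit:
step_arm(plan=[{"angular": [0, 0, 0.031], "xyz": [0, 0.002, 0], "claw": 0.6}, {"angular": [0, 0, 0.031], "xyz": [0, 0.002, 0], "claw": 0.6}, {"angular": [0, 0, 0.031], "xyz": [0, 0.002, 0], "claw": 0.6}])

```text
t: 13.22
tcp_pos: [453.3, -229.3, 36.3]
ee_rot: [0.445, 0.896, -0.002, -0.001]
force: [-5.0, -3.4, 2.1]
opening: 0.402
grip_force: 2.9
```

```bash
python3 b.py
```

```text
13.225 [ 453.3 -229.3   36.3] lever ang 130.6547440757003 r 64.1981541253647 toolx 127.15617734605898 Ft [ 0.31 -5.99 -2.09] 0.4016513874235719 2.8501304984092712
```

Emit:
step_arm(plan=[{"angular": [0, 0, 0.031], "xyz": [0, 0.002, 0], "claw": 0.6}, {"angular": [0, 0, 0.031], "xyz": [0, 0.002, 0], "claw": 0.6}, {"angular": [0, 0, 0.031], "xyz": [0, 0.002, 0], "claw": 0.6}])

```text
t: 13.6
tcp_pos: [457.5, -225.9, 36.3]
ee_rot: [0.486, 0.874, -0.002, -0.001]
force: [-6.0, -4.4, 1.9]
opening: 0.4
grip_force: 3.8
```

```bash
python3 b.py
```

```text
13.6 [ 457.5 -225.9   36.3] lever ang 125.8101373392122 r 64.23559271284483 toolx 121.83646663691302 Ft [-0.62 -7.43 -1.84] 0.40001308366312194 3.840472251176834
```

Biting begins, so smaller steps.

Emit:
step_arm(plan=[{"angular": [0, 0, 0.0185], "xyz": [0, 0.0012, 0], "claw": 0.6}, {"angular": [0, 0, 0.0185], "xyz": [0, 0.0012, 0], "claw": 0.6}, {"angular": [0, 0, 0], "xyz": [0, 0, 0], "claw": 0.6}])

```text
t: 13.98
tcp_pos: [459.2, -224.8, 36.3]
ee_rot: [0.502, 0.865, -0.002, -0.002]
force: [-7.5, -5.8, 2.9]
opening: 0.398
grip_force: 4.1
```

```bash
python3 b.py
```

```text
13.975 [ 459.2 -224.8   36.3] lever ang 124.04390218721939 r 64.19099386865935 toolx 119.77057822866917 Ft [-1.28 -9.39 -2.81] 0.39823745504996244 4.092252999544144
```

Emit:
step_arm(plan=[{"angular": [0, 0, 0.0155], "xyz": [0, 0.001, 0], "claw": 0.6}, {"angular": [0, 0, 0], "xyz": [0, 0, 0], "claw": 0.6}])

```text
t: 14.22
tcp_pos: [459.9, -224.4, 36.3]
ee_rot: [0.508, 0.861, -0.003, -0.002]
force: [-7.8, -4.2, 3.2]
opening: 0.401
grip_force: 4.2
```

```bash
python3 b.py
```

```text
14.225 [ 459.9 -224.4   36.3] lever ang 123.29260332462312 r 64.18180749576067 toolx 118.87560461306366 Ft [ 0.07 -8.93 -3.19] 0.40111126212445813 4.232368469238281
```

Emit:
step_arm(plan=[{"angular": [0, 0, 0.0155], "xyz": [0, 0.001, 0], "claw": 0.6}, {"angular": [0, 0, 0.0155], "xyz": [0, 0.001, 0], "claw": 0.6}, {"angular": [0, 0, 0], "xyz": [0, 0, 0], "claw": 0.6}])

```text
t: 14.6
tcp_pos: [461.2, -223.6, 36.2]
ee_rot: [0.522, 0.853, -0.003, -0.002]
force: [-9.3, -5.0, 3.8]
opening: 0.396
grip_force: 4.9
```

```bash
python3 b.py
```

```text
14.6 [ 461.2 -223.6   36.2] lever ang 121.92860011333961 r 64.14406736362378 toolx 117.10192113378706 Ft [ -0.16 -10.59  -3.75] 0.39579924257953 4.899877309799194
```

Emit:
step_arm(plan=[{"angular": [0, 0, 0], "xyz": [0, 0, 0], "claw": 0.6}])

```text
t: 14.72
tcp_pos: [461.2, -223.6, 36.2]
ee_rot: [0.522, 0.853, -0.003, -0.002]
force: [-8.0, -5.6, 2.8]
opening: 0.401
grip_force: 4.9
```

```bash
python3 b.py
```

```text
14.725 [ 461.2 -223.6   36.2] lever ang 121.91829847736282 r 64.12618927376015 toolx 117.10257761319573 Ft [-1.38 -9.69 -2.72] 0.4014568963408806 4.87458273768425
```

Emit:
step_arm(plan=[{"angular": [0, 0, 0.008], "xyz": [0, 0.0006, 0], "claw": 0.6}, {"angular": [0, 0, 0], "xyz": [0, 0, 0], "claw": 0.6}])

```text
t: 14.98
tcp_pos: [461.5, -223.4, 36.2]
ee_rot: [0.525, 0.851, -0.003, -0.002]
force: [-8.8, -5.7, 3.7]
opening: 0.4
grip_force: 5.2
```

```bash
python3 b.py
```

```text
14.975 [ 461.5 -223.4   36.2] lever ang 121.61110724659333 r 64.12556250662925 toolx 116.64248573642624 Ft [ -1.13 -10.43  -3.62] 0.4000638092782678 5.1884642243385315
```

Emit:
step_arm(plan=[{"angular": [0, 0, 0.008], "xyz": [0, 0.0006, 0], "claw": 0.6}, {"angular": [0, 0, 0], "xyz": [0, 0, 0], "claw": 0.6}])

```text
t: 15.22
tcp_pos: [461.8, -223.2, 36.2]
ee_rot: [0.529, 0.849, -0.003, -0.002]
force: [-9.9, -5.4, 3.4]
opening: 0.404
grip_force: 5.4
```

```bash
python3 b.py
```

```text
15.225 [ 461.8 -223.2   36.2] lever ang 121.25752551075828 r 64.10059732180065 toolx 116.18492533643885 Ft [ -0.48 -11.33  -3.28] 0.4037494306728982 5.440413951873779
```

Emit:
step_arm(plan=[{"angular": [0, 0, 0], "xyz": [0, -0.003, 0], "claw": 0.6}, {"angular": [0, 0, 0], "xyz": [0, -0.003, 0], "claw": 0.55}, {"angular": [0, 0, 0], "xyz": [0, 0, 0], "claw": 0.4}, {"angular": [0, 0, 0], "xyz": [0, 0, 0], "claw": 0.4}, {"angular": [0, 0, 0], "xyz": [0, 0, 0], "claw": 0.4}])

```text
t: 15.85
tcp_pos: [459.9, -223.9, 36.3]
ee_rot: [0.528, 0.849, 0.0, 0.0]
force: [0.1, -0.4, 0.1]
opening: 0.607
grip_force: 0.0
```

```bash
python3 b.py
```

```text
15.85 [ 459.9 -223.9   36.3] lever ang 123.04203147823469 r 64.52745885752238 toolx 116.27010741580047 Ft [-0.44 -0.1  -0.13] 0.6070919179791726 0.0
```

Free of the ball. Now I rise clear and look once more.

Emit:
step_arm(plan=[{"angular": [0, 0, 0], "xyz": [0, 0, -0.02], "claw": 0.4}, {"angular": [0, 0, 0], "xyz": [0, 0, -0.04], "claw": 0.4}, {"angular": [0, 0, 0], "xyz": [0, 0, -0.05], "claw": 0.4}, {"angular": [0, 0, 0], "xyz": [0, 0, -0.05], "claw": 0.4}, {"angular": [0, 0, 0], "xyz": [0, 0, 0], "claw": 0.4}])

```text
t: 16.48
tcp_pos: [462.2, -225.5, 202.2]
ee_rot: [0.528, 0.849, -0.0, 0.006]
force: [0.1, 0.1, -0.2]
opening: 0.596
grip_force: 0.0
```

```bash
python3 - <<'E'
from h import *
st=sensors.state();im=cams.read_camera("scene");s=cv2.resize(im[210:345,240:440],(800,540),interpolation=2);cv2.imwrite("pics/s6.png",s)
w=cams.read_camera("wrist").astype(int);C=cam("wrist",st)
r=blob((w[...,2]>130)&(w[...,1]<70)&(w[...,0]<70))[0];B=onplane(C,r[1],52);d=B[:2]-[495.1,-278]
print(st["tcp_pos"],B,np.hypot(*d),"joint",np.radians(143.5)-np.arctan2(d[1],d[0]))
E
```

```text
[ 462.20289179 -225.45748407  202.19007378] [ 459.08976031 -227.04027977   52.        ] 62.39896191205804 joint 0.3185818727413974
```

View pics/s6.png

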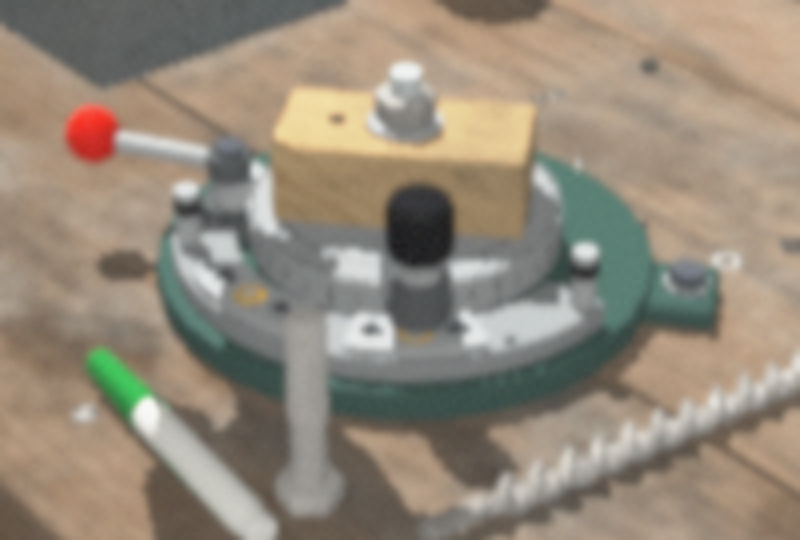

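The picture shows the knob seated low over the second bush (420,230), the lever swung over with its ball at (92,132), and the bolt, pen and auger in place. The push force rose steadily from about 5.5 N to 11 N over roughly 0.16 rad, so the clamp is firm.

```bash
python3 -c "
from plant import ctrl; print(ctrl.finish_job())"
```

```text
the job is handed in; nothing more can be done
None
```

The job is handed in: the table is on its second station with the pin home in the bush, the clamp lever was pushed to about 11 N and let go, and the auger bit, felt pen and bolt were left as they were.

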